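# Prop the guard flap open and bring out the tray of ring blanks

## Robot

A 7-joint arm with a two-finger parallel gripper is mounted at the origin on the work surface; the furniture and walls round the work are solid. World frame = base frame: x ahead of the robot, y to its left, z up, the work surface at z = 0. Lengths are in m, angles in degrees, forces in N, time in s.
With the tool pointing down it reaches from about 0.4 to 0.75 m from the base axis. Payload 19.5 kg.
Tool frame: the origin (TCP) lies midway between the tips of the shut fingers; the grasp point (between the pads) lies 19 mm behind it (hold_point_z is the z of the grasp point in the tool frame, in m); z points along the fingers, y is the line along which they close (so a half turn about z gives the same grasp; the last joint's range is limited). The gripper opens to 85 mm and grips with 20 to 120 N. Pads are 22 mm wide; open, the fingers measure 114 mm over their backs; the gripper's body (76 mm by 85 mm) begins 54 mm behind the grasp point. The pads swing forward as they close: fully open they stand 13 mm farther back than shut.
Start: joints at [65.735, 40.479, -1.581, 85.061, 1.261, 54.483, -4.326], TCP at [0.214, -0.534, 0.231] pointing down, gripper open.
Joint ranges: [-155.06, 155.06], [-18.47, 123.98], [-90, 86.84], [0, 140.48], [-83.41, 263.41], [0, 116], [-161.91, 161.91]. Speed limits (degrees/s): [108.29, 108.29, 147.25, 147.25, 172.46, 172.46, 172.46].

## Interface

Orientations are given as [roll, pitch, yaw] about the fixed x, y, z axes, in that order (R = Rz(yaw) Ry(pitch) Rx(roll)).
In Python, from plant import * gives the robot as it stands.
- The arm moves only by the tool carry_out, never from a script. Its argument "rows" is text: rows parted by semicolons, each of 7 numbers parted by spaces: the turn, a rotation vector about the world's x, y, z in rad, then the shift along the world's x, y, z in mm, then the finger opening in mm, from 0 to 85.4. In form: rx ry rz dx dy dz gripper; .... A call has 1 to 8 rows; each row is the pose to reach, as a shift and turn from the pose commanded when the call began; what a row does not reach only later rows make up. A row lasts 1/12 s, in which the tool goes at most 41.7 mm and 7.16 degrees, less where a joint would pass 70% of its speed; a pose out of reach is approached as far as the arm can. A call with a gripper value outside its range is refused whole. The fingers move at their own pace and stop on an object; the grip force is fixed at half the most. Time passes only in rows, so rows that repeat a pose let the fingers close. It gives the time, the measured TCP pose, the force, the opening and the grip force at its end, in the units of the state.
- state(): the state, without advancing time (a new reading comes with each control period).
- get_image(name): name is "side" or "top" or "wrist"; returns a dict with "frame" (400x640x3 uint8, red, green, blue), "vfov" (degrees; the focal length in pixels is half the picture's height over the tangent of half this angle, whatever the lens; pixels are square), "cx", "cy" (the principal point, pixels), "k1" (the pictures are not rectified: a ray, as slopes to the right and down, at radius r is drawn at 1 + k1 r^2 times it, then the intrinsics apply), "rvec" (rotation vector, rad) and "tvec" (3), from world to camera coordinates, as OpenCV has them; the wrist camera has in their place "hand_eye" (4x4, takes a point from camera to tool coordinates, whose origin is the TCP and whose axes are the flange's). Camera axes: x right, y down, z forward; pixel columns grow to the right and rows downward; lengths in m; the calibration is good to about 2 mm. A picture is of the moment at which its call begins: read the wrist's pose just before it. There is no depth.
- finish_job(): hands the job in; it is judged then, once.
Trained networks look in the newest picture that a camera, given by its name, has taken for a name from the list of things; names that differ only in an ending like _2 or _b are one class to them, and where a whole thing is asked for, a point or a joint stands for the part that bears it (a point fixed in the world has none). Each returns a list of dicts, best first, with "conf" (0 to 1); they miss things now and then, are a little off and sometimes report something else, mostly with a low value. They report only what shows in the picture. A call takes as long as a camera call.
- find_in(camera, name): "centre" ([column, row] as shares, 0 to 1, of the picture: columns of its width, rows of its height, amid what is visible of it).
- trace(camera, name): "mask" (400x640 bool, what is visible of it) and "centre" ([column, row] as shares, 0 to 1, of the picture: columns of its width, rows of its height, amid what is visible of it).
- place_of(camera, name): "centre" ([column, row] as shares, 0 to 1, of the picture: columns of its width, rows of its height: a listed point, or the origin of a listed thing).
The state is a dict: "clock": time; "q": joint angles; "joint_velocities": joint speeds; "effort": joint torques, N m; "eef_pos": TCP position; "tool_rot": TCP orientation; "wrist_force": force on the tool from outside, world axes, zero at the start; "wrist_torque": the same for the moment, N m; "grip_width": finger opening in m; "grasp_force": force on a finger pad.
Only numpy, scipy, OpenCV 4.12 (cv2) and the standard library are available. Lean on these libraries where they do the work, as an engineer would, in place of code of your own. Each camera call takes 0.05 s, during which the arm holds its last target. There are 200 camera calls.

## Task

Raise the clear flap of the guard by its red knob until its prop stay drops behind the stop on the rail, let the flap down gently until the stay carries it, and let go: it must stay open by itself, and must never be let fall. Then take the tray with the three loose brass ring blanks out from beneath the raised flap by its wooden handle, carry it level so that no blank comes out, and set it down flat on the middle of the soldering board before you let go of it. Leave the flap propped, and do not disturb the other things on the bench.

Things in the scene. Friction and masses are not known exactly. Their poses are not given: they have to be found in the camera images.
- guard: grey metal guard box fixed to the bench, 176 x 176 mm. Origin: centre of its underside; x from its low front wall (31 mm high) to its back, y left, z up. Floor 10 mm thick; side walls 75 mm high, inner width 160 mm. Flap hinge line along y at x = +75, z = 80 mm. Outside the right wall a steel rail (y = -88 to -105, top at z = 60 mm) carries the stay's foot and a small dark stop
- guard_flap (a joint): flap angle, rad: 0 shut (level), grows as the front edge rises, limit 1.45. Free hinge, flap 0.5 kg: falls shut unless propped. The brass stay hung on its right edge trails along the rail and drops behind the stop; raise to 1.35 to be sure. On lowering, the stay then holds the flap somewhere from 1.0 to 1.25 rad: the stop is clamped elsewhere each time and not reported, so feel for it
- flap_knob (a point): centre of the flap's red disc knob, 26 mm diameter, 14 mm thick, axis along the guard's y: pinch its flat faces (along y) and it can turn between the fingers as the flap swings. It stands 28 mm ahead of the flap's front edge on a 10 mm wide tongue, 188 mm from the hinge line and 3 mm above it when shut. Axes: the flap's (x from knob to hinge, y along the hinge)
- guard_flap_hinge (a point): middle of the flap's hinge line; axes turn with the flap, y along the hinge. The flap reaches 160 mm forward from it, 170 mm wide, 6 mm thick
- tray: open aluminium tray, 90 mm (x) x 70 mm (y), walls 16 mm high and 3 mm thick, floor 3 mm, about 0.15 kg. Origin: centre of its underside; z up. It stands on the guard's floor plate under the flap
- tray_grip (a point): grasp point of the tray's upright wooden handle plate, 44 mm above the tray's underside. The plate stands along the tray's x over its centre, 60 mm long, 10 mm thick (y), its top 55 mm above the underside. Axes: those of the tray
- board: pale mottled soldering board, fixed, 205 mm (x) x 150 mm (y), 15 mm thick. Origin: centre of its underside, z up
- ring_1: loose brass ring blank lying in the tray, 22 mm outer diameter, 17 mm bore, 6 mm high, 12 g. Origin: centre of its underside
- ring_2: loose brass ring blank lying in the tray, 22 mm outer diameter, 17 mm bore, 6 mm high, 12 g. Origin: centre of its underside
- ring_3: loose brass ring blank lying in the tray, 22 mm outer diameter, 17 mm bore, 6 mm high, 12 g. Origin: centre of its underside
- brass_brush: bystander: wooden-handled brush stick, 13 x 150 x 17 mm, lying on the bench; not to be disturbed
- beeswax: bystander: lump of beeswax, 44 x 44 x 22 mm; not to be disturbed

How it is judged (in metres and radians):
On the way, in this order (a step that is already met when the one before it is completed fails the run):
1. the flap is propped: it stands open between 0.9 and 1.3 rad, at rest, with the robot not touching the guard (value of joint guard_flap between 0.9 and 1.3 rad and velocity of joint guard_flap between -0.1 and 0.1 rad/s and contact force between each of the fingers, the arm and guard below 0.1 N), for 0.4 s.
2. the tray is lifted out, held by the fingers, its underside more than 60 mm above the guard's underside (z of tray in the frame of guard above 0.06 m and contact force between the fingers and tray above 0.5 N), for 0.1 s.
3. the tray stands on the middle of the board while the fingers still hold it (x of tray in the frame of board between -0.04 and 0.04 m and y of tray in the frame of board between -0.03 and 0.03 m and z of tray in the frame of board between 0.01 and 0.021 m and angle between tray's own z axis and vertical below 0.08 rad and contact force between tray and board above 0.2 N and contact force between the fingers and tray above 0.5 N), for 0.05 s.
At the end, for the whole second after the job is handed in: Flap propped by its stay at 0.9 to 1.3 rad, at rest, untouched; tray released and at rest, flat (0.08 rad) on the board, its centre within 40 mm along the board's length and 30 mm along its width of the middle; all three ring blanks inside the tray (all of step 1 and x of tray in the frame of board between -0.04 and 0.04 m and y of tray in the frame of board between -0.03 and 0.03 m and z of tray in the frame of board between 0.01 and 0.021 m and angle between tray's own z axis and vertical below 0.08 rad and x of ring_1 in the frame of tray between -0.045 and 0.045 m and y of ring_1 in the frame of tray between -0.035 and 0.035 m and z of ring_1 in the frame of tray between 0 and 0.022 m and x of ring_2 in the frame of tray between -0.045 and 0.045 m and y of ring_2 in the frame of tray between -0.035 and 0.035 m and z of ring_2 in the frame of tray between 0 and 0.022 m and x of ring_3 in the frame of tray between -0.045 and 0.045 m and y of ring_3 in the frame of tray between -0.035 and 0.035 m and z of ring_3 in the frame of tray between 0 and 0.022 m and linear speed of tray below 0.02 m/s and contact force between the fingers and tray below 0.1 N).
It fails at once if the flap is let fall (it swings down faster than 1.5 rad/s) (velocity of joint guard_flap below -1.5 rad/s).
It fails at once if the tray is tipped more than 0.4 rad from level (angle between tray's own z axis and vertical above 0.4 rad).
It fails at once if a ring blank comes out of the tray (distance between any of ring_1, ring_2, ring_3 and tray above 0.065 m).
It fails at once if a bystander is pushed more than 25 mm (distance of any of brass_brush, beeswax from where it was at the start of the episode above 0.025 m).
It also fails if it takes over 58 s, if anything falls off the work surface, if the arm or the gripper's body presses on something with over 40 N, if the wrist force passes 120 N, or if a joint passes its speed limit or range.

## Working session

There is one attempt and no reset: what is moved stays moved. The work goes in short steps, Python scripts to look and compute and a tool call to move; the robot and the scene stay as the last step left them, time stands still between calls to the robot, and variables do not carry over. Pictures are saved under pics/ and viewed, at most 10 in all, crops included, and the job is handed in when it is done.

Besides the shell and the picture viewer there is one more tool, called as name(argument=value, ...) on one line, values as JSON. carry_out: Moves the arm, as the interface text tells. Its arguments: {"type":"object","properties":{"rows":{"type":"string"}},"required":["rows"]}

```bash
mkdir -p pics; ls; cat > h.py <<'E'
from plant import *
import numpy as np, cv2
from scipy.spatial.transform import Rotation as R
def cam(name):
    s=state(); d=get_image(name)
    if name=="wrist":
        T=np.eye(4);T[:3,:3]=R.from_euler('xyz',s["tool_rot"],degrees=True).as_matrix();T[:3,3]=s["eef_pos"]
        T=T@np.array(d["hand_eye"])
    else:
        W=np.eye(4);W[:3,:3]=R.from_rotvec(np.ravel(d["rvec"])).as_matrix();W[:3,3]=np.ravel(d["tvec"]);T=np.linalg.inv(W)
    d["T"]=T; d["f"]=200/np.tan(np.radians(d["vfov"])/2); return d
def ray(d,c):  # c = shares
    x=np.array([(c[0]*640-d["cx"])/d["f"],(c[1]*400-d["cy"])/d["f"]]); u=x.copy()
    for _ in range(20): u=x/(1+d["k1"]*(u@u))
    v=d["T"][:3,:3]@np.array([u[0],u[1],1]); return d["T"][:3,3],v/np.linalg.norm(v)
def atz(d,c,z):
    o,v=ray(d,c); return o+v*(z-o[2])/v[2]
def tri(rays):
    A=np.zeros((3,3));b=np.zeros(3)
    for o,v in rays:
        P=np.eye(3)-np.outer(v,v);A+=P;b+=P@o
    p=np.linalg.solve(A,b); return p,[np.linalg.norm(np.cross(p-o,v)) for o,v in rays]
def px(d,p):
    q=np.linalg.inv(d["T"])@np.append(p,1);u=q[:2]/q[2];u=u*(1+d["k1"]*(u@u));return u*d["f"]+[d["cx"],d["cy"]]
def save(d,n): cv2.imwrite(f"pics/{n}.png",d["frame"][:,:,::-1])
E
cat > a.py <<'E'
from h import *
D={}
names=["guard","flap_knob","guard_flap_hinge","tray","tray_grip","board","brass_brush","beeswax","ring_1"]
for c in ["side","top"]:
    d=D[c]=cam(c);save(d,c)
    d["r"]={n:place_of(c,n) for n in names}
    print(c,d["T"][:3,3].round(3))
for n in names:
    rs=[]
    for c in D:
        r=D[c]["r"][n]
        print(n,c,[(np.round(np.array(x["centre"])*[640,400],0),round(x["conf"],2)) for x in r[:3]])
        if r: rs.append(ray(D[c],r[0]["centre"]))
    if len(rs)==2: p,e=tri(rs);print("   ",p.round(4),np.round(e,4))
print(state())
E
python3 a.py
```

```text
pics
side [ 0.76  -1.017  0.658]
top [0.449 0.054 0.913]
guard side [(array([330., 206.]), 0.85)]
guard top [(array([223., 207.]), 0.93)]
    [ 0.5811  0.257  -0.0056] [0.0038 0.0038]
flap_knob side [(array([301., 171.]), 0.97)]
flap_knob top [(array([207., 252.]), 0.61)]
    [0.4869 0.2694 0.086 ] [0.0029 0.0029]
guard_flap_hinge side [(array([361., 184.]), 0.75)]
guard_flap_hinge top [(array([220., 163.]), 0.7)]
    [0.6633 0.2463 0.0734] [0.0016 0.0016]
tray side [(array([335., 203.]), 0.45)]
tray top []
tray_grip side [(array([333., 185.]), 0.38)]
tray_grip top []
board side [(array([320., 280.]), 0.78)]
board top [(array([396., 188.]), 0.77)]
    [ 0.6146 -0.1226  0.0081] [0.0007 0.0007]
brass_brush side [(array([283., 234.]), 0.72)]
brass_brush top [(array([311., 248.]), 0.64)]
    [ 4.887e-01  6.530e-02 -4.000e-04] [0.001 0.001]
beeswax side [(array([339., 242.]), 0.49)]
beeswax top [(array([308., 185.]), 0.76), (array([308., 250.]), 0.72)]
    [ 0.6296  0.069  -0.0074] [0.0011 0.0011]
ring_1 side []
ring_1 top []
{'clock': 1.0, 'q': array([65.7351264 , 40.4786458 , -1.58157631, 85.05954574,  1.26149131,
       54.48253276, -4.32406643]), 'joint_velocities': array([ 0.05769773, -0.05116857,  0.01506678, -0.03326453,  0.11495572,
        0.02118855, -0.01048185]), 'effort': array([-1.35700349e-03, -8.82989931e+01,  1.23360805e+00, -2.36383224e+01,
        1.70530920e-02,  1.71486077e-03, -8.82206632e-05]), 'eef_pos': array([ 0.21423853, -0.53358742,  0.23128349]), 'tool_rot': array([-1.79996638e+02,  3.31627406e-04,  2.18769625e+01]), 'wrist_force': array([-0.34906169, -0.22232996, -0.57201386]), 'wrist_torque': array([ 0.05763552, -0.02672259, -0.01246406]), 'grasp_force': 0.0, 'grip_width': 0.08531969112748634}
```

View pics/top.png

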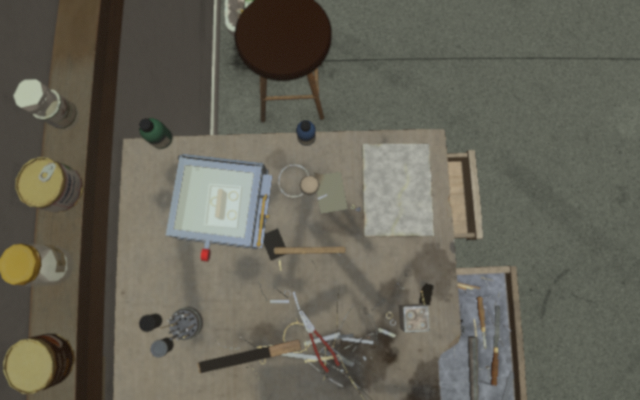

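View pics/side.png

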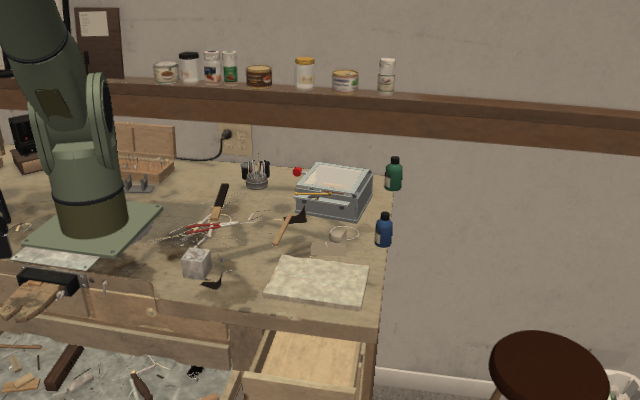

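The top view shows the guard at about (218,202) with its red knob at (205,254), and the tray's handle under the flap at about (220,203). The board is at (398,190), the beeswax at about (308,185), and the brush near (310,250). The side view agrees: the knob is at (297,171) and the board at (318,280). The guard's yaw is about -7.5°. I'll head for a point above the knob.

carry_out(rows="0 0 -0.5 280 370 50 85;0 0 -0.5 280 370 50 85;0 0 -0.5 280 370 50 85;0 0 -0.5 280 370 50 85;0 0 -0.5 280 370 50 85;0 0 -0.5 280 370 50 85;0 0 -0.5 280 370 50 85;0 0 -0.5 280 370 50 85")

```text
clock: 1.67
eef_pos: [0.4152, -0.2674, 0.2674]
tool_rot: [-180.0, -0.0, -6.8]
wrist_force: [0.6, -1.4, 0.1]
grip_width: 0.0852
grasp_force: 0.0
```

carry_out(rows="0 0 0 80 490 0 85;0 0 0 80 490 0 85;0 0 0 80 490 0 85;0 0 0 80 490 0 85;0 0 0 80 490 0 85;0 0 0 80 490 0 85;0 0 0 80 490 0 85;0 0 0 80 490 0 85")

```text
clock: 2.33
eef_pos: [0.4678, 0.0619, 0.2672]
tool_rot: [-180.0, -0.0, -6.8]
wrist_force: [1.0, -0.1, 0.2]
grip_width: 0.0851
grasp_force: 0.0
```

carry_out(rows="0 0 0 0 205 0 85;0 0 0 0 205 0 85;0 0 0 0 205 0 85;0 0 0 0 205 0 85;0 0 0 0 205 0 85;0 0 0 0 205 0 85;0 0 0 0 205 0 85")

```text
clock: 2.92
eef_pos: [0.4673, 0.2664, 0.2665]
tool_rot: [180.0, 0.0, -6.6]
wrist_force: [0.0, -1.4, -0.1]
grip_width: 0.0851
grasp_force: 0.0
```

```bash
cat > b.py <<'E'
from h import *
import sys
d=cam("wrist");save(d,sys.argv[1]);s=state();print(s["clock"],s["eef_pos"],s["tool_rot"],d["T"][:3,3].round(3))
zs={"guard":0,"flap_knob":.083,"guard_flap_hinge":.08,"tray":.01,"tray_grip":.054,"board":0,"ring_1":.013}
for n,z in zs.items():
    for x in place_of("wrist",n)[:3]: print(n,np.round(np.array(x["centre"])*[640,400]),round(x["conf"],2),atz(d,x["centre"],z).round(4))
E
python3 b.py w1
```

```text
2.9667 [0.46779594 0.26469394 0.26678649] [ 1.79973610e+02  4.64607169e-03 -6.73112026e+00] [0.545 0.257 0.41 ]
guard [314.  56.] 0.96 [0.5898 0.2541 0.    ]
flap_knob [310. 158.] 0.61 [0.4843 0.2709 0.083 ]
```

View pics/w1.png

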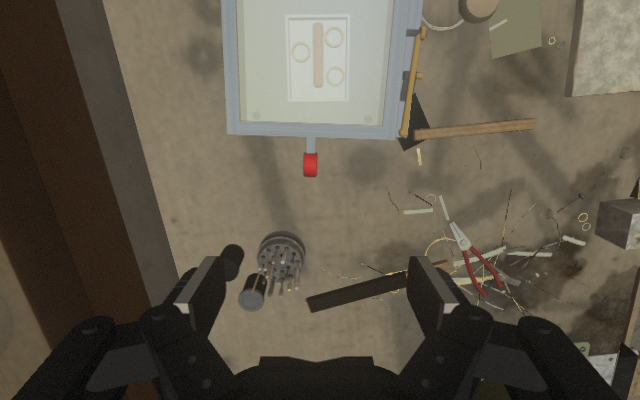

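The wrist view shows the knob as a red body at about (310,164), the guard's front edge along row ~136, and the tray's handle at (318,55) with three rings around it. I'll pin down the knob and the guard's yaw by fitting the projected outline.

```bash
cat > c.py <<'E'
from h import *
from scipy.optimize import minimize
d=cam("wrist");f=d["frame"].astype(int)
m=((f[:,:,0]>120)&(f[:,:,1]<60)&(f[:,:,2]<70)).astype(np.uint8); m[250:]=0;m[:,450:]=0
ys,xs=np.nonzero(m);print("red box",xs.min(),xs.max(),ys.min(),ys.max())
bb=np.array([xs.min(),xs.max()+1,ys.min(),ys.max()+1])
t=np.linspace(0,6.28,60)
def box(x,y,z=.083,yaw=np.radians(-7)):
    ax=np.array([np.cos(yaw),np.sin(yaw),0]);ay=np.array([-np.sin(yaw),np.cos(yaw),0])
    P=np.array([px(d,np.array([x,y,z])+13e-3*(np.cos(a)*ax+np.sin(a)*np.array([0,0,1]))+s*ay) for a in t for s in(-.007,.007)])
    return np.array([P[:,0].min(),P[:,0].max(),P[:,1].min(),P[:,1].max()])
r=minimize(lambda q:((box(*q)-bb)**2).sum(),[.482,.268],method="Nelder-Mead",options=dict(xatol=1e-4));print(r.x,r.fun,bb,box(*r.x))
# guard yaw from bluish front edge line: bottom edge of guard
g=cv2.GaussianBlur(d["frame"],(3,3),0).astype(int);b=(g[:,:,2]-g[:,:,0]>12)&(np.arange(400)[:,None]<200)
pts=[]
for c in list(range(235,300,4))+list(range(322,385,4)):
    rr=np.nonzero(b[:,c])[0]
    if len(rr): pts.append(atz(d,[c/640,(rr.max()+1)/400],.08)[:2])
pts=np.array(pts);v=cv2.fitLine(pts.astype(np.float32),cv2.DIST_HUBER,0,.01,.01).ravel();print("front edge dir",np.degrees(np.arctan2(v[1],v[0])),v[2:],len(pts))
# handle axis
for p in [(318,25),(318,85)]: print(atz(d,[p[0]/640,p[1]/400],.065).round(4))
E
python3 c.py
```

```text
red box 301 313 155 176
[0.47667059 0.27174504] 4.724988512438406 [301 314 155 177] [300.52571229 314.5143213  153.56692412 178.47709404]Traceback (most recent call last):
  File "c.py", line 19, in <module>
    pts=np.array(pts);v=cv2.fitLine(pts.astype(np.float32),cv2.DIST_HUBER,0,.01,.01).ravel();print("front edge dir",np.degrees(np.arctan2(v[1],v[0])),v[2:],len(pts))
                        ~~~~~~~~~~~^^^^^^^^^^^^^^^^^^^^^^^^^^^^^^^^^^^^^^^^^^^^^^^^^
cv2.error: OpenCV(4.12.0) /io/opencv/modules/imgproc/src/linefit.cpp:618: error: (-215:Assertion failed) npoints2 >= 0 || npoints3 >= 0 in function 'fitLine'
```

```bash
cat > e.py <<'E'
from h import *
d=cam("wrist");s=state();print(s["eef_pos"],s["tool_rot"],d["f"])
e=cv2.Canny(cv2.cvtColor(d["frame"],cv2.COLOR_RGB2GRAY),40,120);e[200:]=0
L=cv2.HoughLinesP(e,1,np.pi/360,30,minLineLength=45,maxLineGap=6)
for l in L[:,0]:
    if 200<l[0]<440 and 200<l[2]<440:
        z=.08; a,b=[atz(d,[q[0]/640,q[1]/400],z) for q in (l[:2],l[2:])];w=b-a
        print(l,a[:2].round(3),b[:2].round(3),"deg",((np.degrees(np.arctan2(w[1],w[0]))+45)%90-45).round(1))
save(d,"w2")
E
python3 e.py
```

```text
[0.46803416 0.26439702 0.26705653] [-1.79989077e+02 -3.50950265e-03 -6.80124520e+00] 318.0480814075922
[378 127 389   1] [0.508 0.196] [0.621 0.178] deg -8.7
[313 138 397 141] [0.505 0.263] [0.491 0.177] deg -8.8
[217   0 225 136] [0.64  0.335] [0.518 0.353] deg -8.2
[374 126 385   0] [0.509 0.2  ] [0.622 0.182] deg -8.9
[304 124 380 126] [0.52 0.27] [0.509 0.194] deg -8.3
[405 138 414  57] [0.493 0.169] [0.57  0.157] deg -8.6
[233   0 238 121] [0.639 0.321] [0.531 0.337] deg -8.4
[403 103 419   7] [0.529 0.169] [0.613 0.151] deg -12.3
[243  63 244 121] [0.584 0.321] [0.53  0.331] deg -9.6
[285  21 344  21] [0.615 0.276] [0.609 0.221] deg -6.9
[241   1 242  62] [0.637 0.313] [0.585 0.322] deg -9.6
[344  92 344  40] [0.546 0.227] [0.593 0.223] deg -5.4
[285  20 286  71] [0.616 0.276] [0.572 0.281] deg -7.2
```

carry_out(rows="0 0 -0.031 9 6.5 -40 85;0 0 -0.031 9 6.5 -80 85;0 0 -0.031 9 6.5 -120 85;0 0 -0.031 9 6.5 -155 85;0 0 -0.031 9 6.5 -180 85;0 0 -0.031 9 6.5 -195 85;0 0 -0.031 9 6.5 -199 85;0 0 -0.031 9 6.5 -199 85")

```text
clock: 4.08
eef_pos: [0.4768, 0.2709, 0.0675]
tool_rot: [180.0, 0.1, -8.6]
wrist_force: [0.2, -0.1, -0.1]
grip_width: 0.0847
grasp_force: 0.0
```

carry_out(rows="0 0 0 0 0 0 50;0 0 0 0 0 0 40;0 0 0 0 0 0 30;0 0 0 0 0 0 24;0 0 0 0 0 0 19;0 0 0 0 0 0 15;0 0 0 0 0 0 10;0 0 0 0 0 0 10")

```text
clock: 4.75
eef_pos: [0.4771, 0.2718, 0.0684]
tool_rot: [-179.9, -0.0, -8.5]
wrist_force: [-1.7, 2.8, 5.2]
grip_width: 0.0134
grasp_force: 58.5
```

carry_out(rows="0 0 0 0.4 -0.1 9.4 10;0 0 0 1.7 -0.3 22.5 10;0 0 0 4.3 -0.6 37.3 10;0 0 0 8.1 -1.2 51.8 10;0 0 0 13 -2 66 10;0 0 0 19 -2.9 79.8 10;0 0 0 26 -3.9 93 10;0 0 0 34.1 -5.2 105.6 10")

```text
clock: 5.42
eef_pos: [0.5116, 0.2666, 0.1742]
tool_rot: [-179.9, -0.0, -8.5]
wrist_force: [9.9, 6.9, -12.9]
grip_width: 0.0131
grasp_force: 58.5
```

carry_out(rows="0 0 0 11.5 -1.7 14.8 10;0 0 0 24.4 -3.7 28.4 10;0 0 0 38.6 -5.8 40.6 10;0 0 0 53.8 -8.1 51.2 10;0 0 0 70.1 -10.6 60.3 10;0 0 0 87.2 -13.2 67.7 10;0 0 0 101.4 -15.3 72.4 10;0 0 0 115.8 -17.5 75.8 10")

```text
clock: 6.08
eef_pos: [0.6268, 0.2494, 0.2499]
tool_rot: [-179.9, 0.1, -8.5]
wrist_force: [-2.5, 6.6, -2.1]
grip_width: 0.0125
grasp_force: 59.5
```

carry_out(rows="0 0 0 0 0 0 10;0 0 0 0 0 0 10")

```text
clock: 6.25
eef_pos: [0.6271, 0.2494, 0.2498]
tool_rot: [-179.9, -0.0, -8.5]
wrist_force: [-1.0, 5.5, 3.8]
grip_width: 0.0126
grasp_force: 60.5
```

```bash
python3 - <<'E'
from h import *
s=state();print(s["eef_pos"],s["tool_rot"],s["wrist_force"],s["grip_width"],s["grasp_force"],s["clock"])
d=cam("side");im=d["frame"][60:260,220:460,::-1];cv2.imwrite("pics/s3.png",cv2.resize(im,None,fx=3,fy=3))
for n in ["flap_knob","guard_flap_hinge"]:
    for x in place_of("side",n)[:2]: print(n,np.array(x["centre"])*[640,400],x["conf"])
print(px(d,s["eef_pos"]+np.array([0,0,.015])))
E
```

```text
[0.62709706 0.24938785 0.24977028] [-1.79878801e+02 -4.21280789e-03 -8.52692948e+00] [-0.97016855  5.53591831  3.84912864] 0.012598042785937232 60.52997946739197 6.25
flap_knob [351.424 114.4  ] 0.63
guard_flap_hinge [360.704 182.88 ] 0.74
[351.43819363 115.01232699]
```

View pics/s3.png

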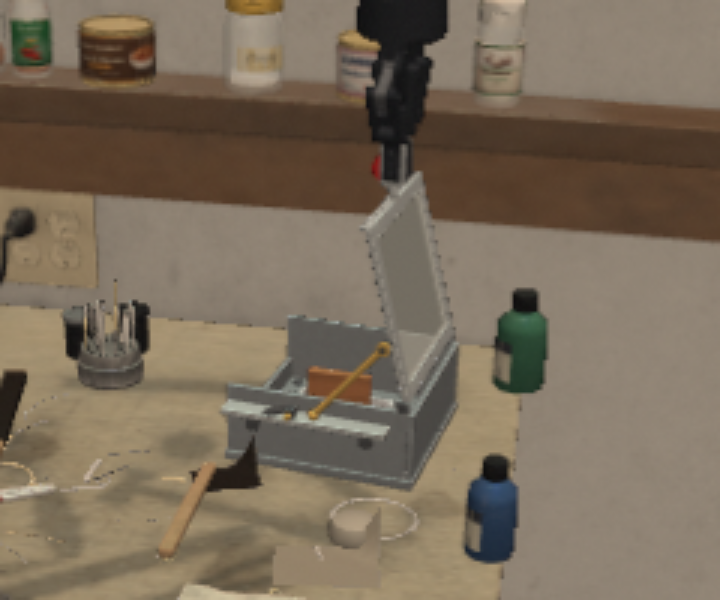

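The stay's foot, at (314,413) in the crop, has dropped past the dark stop at (288,413), and the knob is at about 1.37 rad. I'll lower in small steps and watch the force.

carry_out(rows="0 0 0 -3.6 0.5 -0.8 10;0 0 0 -7.3 1.1 -1.6 10;0 0 0 -11 1.6 -2.4 10;0 0 0 -14.4 2.2 -3.4 10;0 0 0 -18 2.7 -4.4 10;0 0 0 -21.5 3.3 -5.6 10;0 0 0 -21.5 3.3 -5.6 10")

```text
clock: 6.98
eef_pos: [0.6052, 0.2527, 0.2441]
tool_rot: [-179.9, -0.1, -8.5]
wrist_force: [3.1, 5.7, 1.5]
grip_width: 0.0128
grasp_force: 60.0
```

carry_out(rows="0 0 0 -3.5 0.5 -1.3 10;0 0 0 -7 1.1 -2.5 10;0 0 0 -7 1.1 -2.5 10")

```text
clock: 7.23
eef_pos: [0.5984, 0.2537, 0.2418]
tool_rot: [-179.9, -0.1, -8.5]
wrist_force: [3.3, 6.0, 3.6]
grip_width: 0.0127
grasp_force: 60.5
```

carry_out(rows="0 0 0 -3.5 0.5 -1.3 10;0 0 0 -6.9 1 -2.7 10;0 0 0 -6.9 1 -2.7 10")

```text
clock: 7.48
eef_pos: [0.5936, 0.2544, 0.24]
tool_rot: [-179.8, -0.4, -8.5]
wrist_force: [14.9, 6.2, 4.6]
grip_width: 0.0128
grasp_force: 61.1
```

carry_out(rows="0 0 0 -3.4 0.5 -1.5 10;0 0 0 -6.8 1 -3.1 10;0 0 0 -6.8 1 -3.1 10")

```text
clock: 7.73
eef_pos: [0.5899, 0.255, 0.2384]
tool_rot: [-179.7, -0.8, -8.6]
wrist_force: [33.3, 6.9, 11.7]
grip_width: 0.013
grasp_force: 62.4
```

The force rose from 3 to 33 N, so the stay is carrying the flap from about x=0.596. I'll ease back and release.

carry_out(rows="0 0 0 4 -0.6 2 10;0 0 0 8.5 -1.3 4 10;0 0 0 8.5 -1.3 4 10;0 0 0 8.5 -1.3 4 10")

```text
clock: 8.07
eef_pos: [0.5943, 0.2543, 0.2404]
tool_rot: [-179.9, -0.1, -8.5]
wrist_force: [7.1, 6.4, 5.8]
grip_width: 0.0128
grasp_force: 61.6
```

carry_out(rows="0 0 0 0 0 0 16;0 0 0 0 0 0 20;0 0 0 0 0 0 26;0 0 0 0 0 0 34;0 0 0 0 0 0 40;0 0 0 0 0 0 46;0 0 0 0 0 0 46")

```text
clock: 8.65
eef_pos: [0.5931, 0.2535, 0.2395]
tool_rot: [180.0, 0.0, -8.5]
wrist_force: [0.2, -0.1, 0.9]
grip_width: 0.0458
grasp_force: 0.0
```

carry_out(rows="0 0 0 0 0 15 46;0 0 0 0 0 40 46;0 0 0 0 0 65 46;0 0 0 -40 0 80 46;0 0 0 -80 0 80 46;0 0 0 -120 0 80 46;0 0 0 -160 0 80 46;0 0 0 -160 0 80 46")

```text
clock: 9.32
eef_pos: [0.4265, 0.2535, 0.3197]
tool_rot: [180.0, 0.3, -8.4]
wrist_force: [1.2, 0.8, 1.9]
grip_width: 0.0462
grasp_force: 0.0
```

```bash
python3 b.py w4; python3 - <<'E'
from h import *
d=cam("side");print("t",state()["clock"])
for n in ["flap_knob","guard_flap_hinge","tray_grip","tray"]:
    for x in place_of("side",n)[:2]: print(n,np.array(x["centre"])*[640,400],x["conf"])
ax=np.array([.9888,-.1495]);
for a in (0.8,1.0,1.1,1.17,1.25): h=-.188*np.cos(a)+.003*np.sin(a);print(a,px(d,[.663+ax[0]*h,.243+ax[1]*h,.08+.188*np.sin(a)]).round(1))
E
```

```text
9.3667 [0.43019883 0.25389835 0.32021828] [-1.79961353e+02  7.14792206e-02 -8.40567462e+00] [0.504 0.242 0.463]
tray [300.  33.] 0.96 [0.5823 0.2513 0.01  ]
tray_grip [298.  23.] 0.97 [0.5849 0.251  0.054 ]
ring_1 [312.  10.] 0.48 [0.6049 0.2322 0.013 ]
ring_1 [318.  43.] 0.46 [0.5662 0.23   0.013 ]
ring_1 [278.  24.] 0.45 [0.5963 0.277  0.013 ]
t 9.7667
flap_knob [342.272 118.52 ] 0.71
flap_knob [333.824 207.2  ] 0.33
guard_flap_hinge [357.184 179.6  ] 0.77
tray_grip [330.688 185.   ] 0.72
tray [332.992 201.   ] 0.66
0.8 [317.1 129.3]
1.0 [327.9 122.2]
1.1 [334.  119.5]
1.17 [338.5 118. ]
1.25 [343.8 116.6]
```

View pics/w4.png

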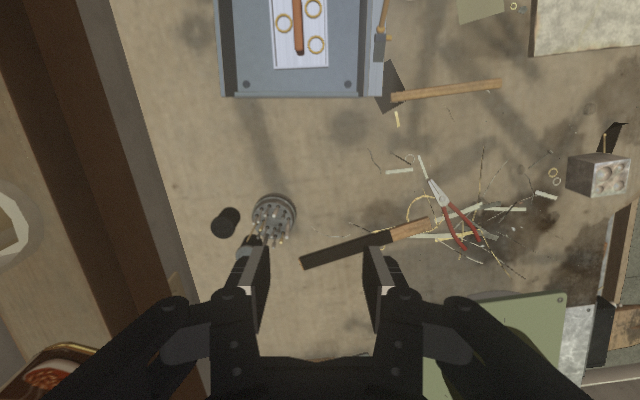

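The flap stands by itself at about 1.2 rad. The rings are at (284,22), (313,8) and (316,45), with the handle between them. Next I'll tilt the tool 45° to come in from the front beneath the flap.

carry_out(rows="-0.103 -0.778 0.034 14 13 -60 46;-0.103 -0.778 0.034 14 13 -70 46;-0.103 -0.778 0.034 14 13 -80 46;-0.103 -0.778 0.034 14 13 -100 46;-0.103 -0.778 0.034 14 13 -125 46;-0.103 -0.778 0.034 14 13 -125 46;-0.103 -0.778 0.034 14 13 -125 46;-0.103 -0.778 0.034 14 13 -125 46")

```text
clock: 10.63
eef_pos: [0.4516, 0.2909, 0.2201]
tool_rot: [177.1, -40.2, -6.8]
wrist_force: [0.9, 0.4, -1.7]
grip_width: 0.0461
grasp_force: 0.0
```

carry_out(rows="0 0 0 0 0 0 46;0 0 0 0 0 0 46")

```text
clock: 10.8
eef_pos: [0.4507, 0.2934, 0.2191]
tool_rot: [177.1, -39.9, -6.5]
wrist_force: [0.5, -0.2, 0.8]
grip_width: 0.0461
grasp_force: 0.0
```

```bash
python3 b.py w5; cat > g.py <<'E'
from h import *
d=cam("wrist");M=R.from_euler('xyz',state()["tool_rot"],degrees=True).as_matrix();print("tool z",M[:,2].round(3),"y",M[:,1].round(3))
t=trace("wrist","tray_grip");print([(x["conf"],x["mask"].sum()) for x in t])
f=d["frame"].astype(int);m=((f[:,:,0]-f[:,:,2]>55)&(f[:,:,0]>90)).astype(np.uint8);np.set_printoptions(suppress=True)
n,l,st,ce=cv2.connectedComponentsWithStats(m)
for i in range(1,n):
    if st[i,4]>150: print(st[i],ce[i].round(1))
E
python3 g.py
```

```text
10.85 [0.45143117 0.29207394 0.2192652 ] [177.19933534 -39.88491908  -6.64874279] [0.42  0.304 0.38 ]
flap_knob [345. 192.] 0.69 [0.5406 0.2453 0.083 ]
guard_flap_hinge [322.  98.] 0.96 [0.6633 0.2489 0.08  ]
tray [327. 185.] 0.91 [0.5832 0.2512 0.01  ]
tray_grip [327. 165.] 0.96 [0.5882 0.2536 0.054 ]
board [574. 143.] 0.97 [ 0.6079 -0.1213  0.    ]
ring_1 [343. 196.] 0.61 [0.5644 0.2348 0.013 ]
ring_1 [308. 174.] 0.42 [0.6003 0.2731 0.013 ]
ring_1 [336. 167.] 0.4 [0.6055 0.2357 0.013 ]
tool z [ 0.63  -0.123 -0.766] y [-0.149 -0.988  0.036]
[(0.9, np.int64(3572))]
[334   0  24  15 327] [345.6   6.4]
[408  77  26  97 506] [420.  125.2]
[324 144  23  46 385] [329.4 166.6]
[454 228  91  20 810] [499.  237.7]
```

View pics/w5.png

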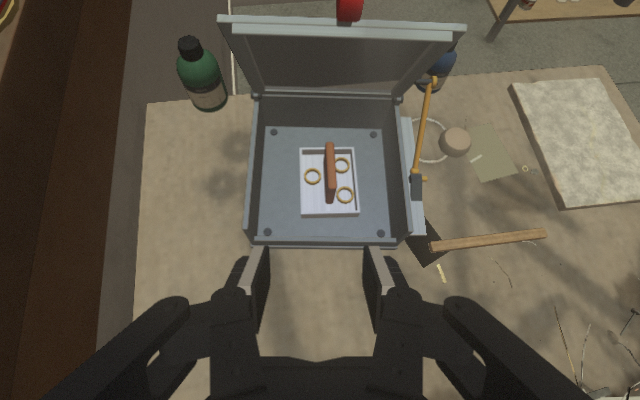

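```bash
python3 -c "
from h import *
s=state();print(s['q'].round(1),s['joint_velocities'].round(2),s['eef_pos'])"
```

```text
[-8.230e+01  4.730e+01  5.000e+01  1.231e+02 -1.190e+01  1.000e-01
 -1.361e+02] [-0.4   0.21  0.14  0.07 -0.14 -0.02  0.1 ] [0.45197472 0.29121088 0.21961838]
```

carry_out(rows="0.037 -0.004 0.031 14 -8 -22 46;0.037 -0.004 0.031 28 -16 -44 46;0.037 -0.004 0.031 42 -24 -66 46;0.037 -0.004 0.031 55 -31 -87 46;0.037 -0.004 0.031 55 -31 -87 46;0.037 -0.004 0.031 55 -31 -87 46")

```text
clock: 11.8
eef_pos: [0.5226, 0.2994, 0.1687]
tool_rot: [177.3, -37.8, -6.9]
wrist_force: [-0.5, -0.5, -0.7]
grip_width: 0.0461
grasp_force: 0.0
```

```bash
python3 -c "
from h import *
s=state();print(s['q'].round(1),s['eef_pos'],s['tool_rot'])"; python3 b.py w6; python3 g.py; python3 - <<'E'
from h import *
d=cam("wrist");t=trace("wrist","tray")
if t:
    m=t[0]["mask"].astype(np.uint8);c=max(cv2.findContours(m,0,2)[0],key=cv2.contourArea);r=cv2.minAreaRect(c);print(r)
    p=cv2.approxPolyDP(cv2.convexHull(c),5,True)[:,0];print([(q,atz(d,[q[0]/640,q[1]/400],.026).round(4)) for q in p])
E
```

```text
[-7.020e+01  5.250e+01  4.170e+01  1.141e+02 -6.430e+01  1.000e-01
 -8.150e+01] [0.52260755 0.29940854 0.16869232] [177.31390881 -37.77737892  -6.88590281]
11.85 [0.52256299 0.2992784  0.16861098] [177.30518002 -37.77420459  -6.89838156] [0.498 0.309 0.331]
flap_knob [345. 221.] 0.41 [0.5627 0.2661 0.083 ]
tray [346. 219.] 0.75 [0.5832 0.2519 0.01  ]
tray_grip [354. 202.] 0.95 [0.587  0.2496 0.054 ]
ring_1 [325. 210.] 0.54 [0.5956 0.2729 0.013 ]
ring_1 [361. 197.] 0.47 [0.6052 0.2327 0.013 ]
ring_1 [369. 231.] 0.42 [0.5672 0.2313 0.013 ]
tool z [ 0.602 -0.118 -0.789] y [-0.147 -0.989  0.036]
[(0.88, np.int64(5477))]
[414   0  43  27 898] [434.8  10.8]
[456 103  36 111 664] [474.7 157.1]
[349 172  31  71 724] [358.3 205.9]
[ 476  272  138   32 1653] [543.9 287.5]
((350.0919189453125, 216.38575744628906), (88.91867065429688, 72.35299682617188), 87.20729064941406)
[(array([378, 173], dtype=int32), array([0.6241, 0.2128, 0.026 ])), (array([387, 255], dtype=int32), array([0.5376, 0.2226, 0.026 ])), (array([318, 262], dtype=int32), array([0.5405, 0.2899, 0.026 ])), (array([314, 175], dtype=int32), array([0.6307, 0.2805, 0.026 ]))]
```

View pics/w6.png

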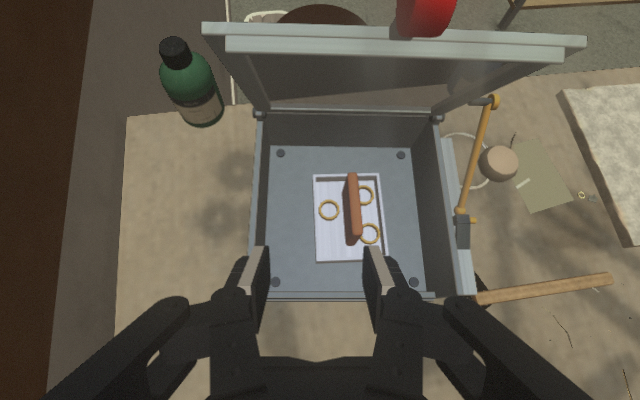

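The handle's top edge runs from (352,173) to (357,243). Joint 6 is at its lower limit, so a 45° tilt isn't reachable here. I'll go back upright, turn the tool half round so the wrist camera faces away from the flap, and use a smaller tilt.

```bash
cat > mv.py <<'E'
from h import *
def pose(yaw,tilt,flip):
    A=R.from_euler('z',yaw,degrees=True)*R.from_euler('y',-tilt,degrees=True)*R.from_euler('x',180,degrees=True)
    return A*R.from_euler('z',180,degrees=True) if flip else A
def rel(pos,yaw,tilt,flip=0,base=None):
    s=state();B=base or R.from_euler('xyz',s["tool_rot"],degrees=True)
    print("from",s["eef_pos"].round(4),s["tool_rot"].round(1),s["q"].round(0));T=pose(yaw,tilt,flip)
    print("turn",(T*B.inv()).as_rotvec().round(3),"shift",((np.array(pos)-s["eef_pos"])*1000).round(1))
E
python3 -c "
from mv import *
rel([.46,.25,.30],-6.5,0)"
```

```text
from [0.5216 0.3001 0.1695] [177.4 -37.8  -6.8] [-70.  52.  42. 114. -64.   0. -82.]
turn [0.121 0.65  0.021] shift [-61.6 -50.1 130.5]
```

carry_out(rows="0.121 0.65 0.021 -62 -50 130 46;0.121 0.65 0.021 -62 -50 130 46;0.121 0.65 0.021 -62 -50 130 46;0.121 0.65 0.021 -62 -50 130 46;0.121 0.65 0.021 -62 -50 130 46;0.121 0.65 0.021 -62 -50 130 46;0.121 0.65 0.021 -62 -50 130 46;0.121 0.65 0.021 -62 -50 130 46")

```text
clock: 13.07
eef_pos: [0.4607, 0.2476, 0.3012]
tool_rot: [-180.0, 0.4, -6.8]
wrist_force: [-0.5, -0.5, -1.9]
grip_width: 0.0461
grasp_force: 0.0
```

```bash
python3 -c "
from mv import *
rel([.46,.25,.30],-6.5,0)"
```

```text
from [0.4607 0.2476 0.3012] [-180.     0.4   -6.8] [-60.  43.  61.  90. -39.  71. -89.]
turn [-0.001 -0.007  0.004] shift [-0.7  2.4 -1.2]
```

carry_out(rows="0 0 2 0 0 0 46;0 0 2 0 0 0 46;0 0 2 0 0 0 46;0 0 2 0 0 0 46;0 0 2 0 0 0 46;0 0 2 0 0 0 46;0 0 2 0 0 0 46;0 0 2 0 0 0 46")

```text
clock: 13.73
eef_pos: [0.4596, 0.2501, 0.2991]
tool_rot: [179.9, 0.0, 51.1]
wrist_force: [-0.6, -0.6, 0.7]
grip_width: 0.0459
grasp_force: 0.0
```

carry_out(rows="0 0 2 0 0 0 46;0 0 2 0 0 0 46;0 0 2 0 0 0 46;0 0 2 0 0 0 46;0 0 2 0 0 0 46;0 0 2 0 0 0 46;0 0 2 0 0 0 46;0 0 2 0 0 0 46")

```text
clock: 14.4
eef_pos: [0.4596, 0.2502, 0.2991]
tool_rot: [180.0, 0.1, 108.4]
wrist_force: [0.2, -0.6, -0.5]
grip_width: 0.0461
grasp_force: 0.0
```

```bash
python3 -c "
from mv import *
rel([.50,.25,.25],-6.5,25,1)"
```

```text
from [0.4596 0.2502 0.2991] [1.800e+02 1.000e-01 1.084e+02] [-46.  34.  27.  90. -17.  60.   3.]
turn [-0.29  -0.357  1.116] shift [ 40.4  -0.2 -49.1]
```

carry_out(rows="-0.29 -0.357 1.116 20 0 -40 46;-0.29 -0.357 1.116 20 0 -40 46;-0.29 -0.357 1.116 20 0 -40 46;-0.29 -0.357 1.116 20 0 -40 46;-0.29 -0.357 1.116 20 0 -40 46;-0.29 -0.357 1.116 20 0 -40 46;-0.29 -0.357 1.116 20 0 -40 46;-0.29 -0.357 1.116 20 0 -40 46")

```text
clock: 15.07
eef_pos: [0.4793, 0.2508, 0.2593]
tool_rot: [177.7, 21.1, 161.7]
wrist_force: [-0.0, -0.0, 0.9]
grip_width: 0.046
grasp_force: 0.0
```

```bash
python3 -c "
from mv import *
rel([.5205,.2585,.178],-6.5,28,1)"
```

```text
from [0.4793 0.2508 0.2593] [177.7  21.1 161.7] [-54.  32.  23. 108.   8.  28.  30.]
turn [-0.062 -0.11   0.189] shift [ 41.2   7.7 -81.3]
```

carry_out(rows="-0.062 -0.11 0.189 41 8 -81 46;-0.062 -0.11 0.189 41 8 -81 46;-0.062 -0.11 0.189 41 8 -81 46;-0.062 -0.11 0.189 41 8 -81 46;-0.062 -0.11 0.189 41 8 -81 46;-0.062 -0.11 0.189 41 8 -81 46")

```text
clock: 15.57
eef_pos: [0.5207, 0.2581, 0.1797]
tool_rot: [179.9, 27.9, 172.9]
wrist_force: [0.7, 0.2, -0.1]
grip_width: 0.0458
grasp_force: 0.0
```

```bash
python3 b.py w7;python3 - <<'E'
from mv import *
G=np.array([.5865,.2505,.056]);M=pose(-6.5,28,1).as_matrix();v=M[:,2]
rel(G+.019*v,-6.5,28,1)
c=R.from_euler('xyz',state()["tool_rot"],degrees=True).as_matrix();print("tool z",c[:,2])
d=cam("side")
for n in ["tray_grip","flap_knob"]:
    for x in place_of("side",n)[:2]: print(n,np.array(x["centre"])*[640,400],x["conf"],atz(d,x["centre"],.054))
E
```

```text
15.6167 [0.52075903 0.25823546 0.17989485] [179.82973888  27.90993795 172.93436803] [0.385 0.274 0.27 ]
guard [318. 181.] 0.2 [0.6335 0.2468 0.    ]
flap_knob [ 11. 197.] 0.38 [ 0.5423 -0.0073  0.083 ]
guard_flap_hinge [318. 254.] 0.55 [0.6632 0.243  0.08  ]
tray [315. 155.] 0.58 [0.5872 0.2494 0.01  ]
tray_grip [318. 181.] 0.69 [0.5834 0.2526 0.054 ]
board [ 16. 196.] 0.86 [ 0.612  -0.1258  0.    ]
ring_1 [300. 171.] 0.71 [0.605  0.2312 0.013 ]
ring_1 [332. 161.] 0.67 [0.5948 0.266  0.013 ]
ring_1 [296. 139.] 0.49 [0.5631 0.2339 0.013 ]
from [0.5207 0.258  0.1788] [179.9  27.9 173. ] [-55.  43.  27. 114.  14.   6.  32.]
turn [-0.001 -0.002  0.008] shift [  74.6   -8.5 -139.6]
tool z [ 0.46420984 -0.05551323 -0.88398388]
tray_grip [329.984 186.8  ] 0.67 [0.57644326 0.25228666 0.054     ]
flap_knob [339.968 117.   ] 0.79 [0.51529531 0.89091853 0.054     ]
```

View pics/w7.png

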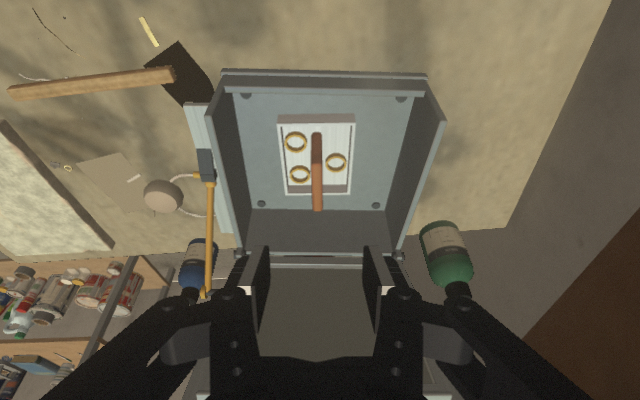

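The handle is at column 317, rows 132–211, midway between the fingers and aligned with them. The rings are clear of the handle. I'll move in.

carry_out(rows="0 0 0.008 15 -1 -28 46;0 0 0.008 30 -3 -56 46;0 0 0.008 45 -4 -84 46;0 0 0.008 58 -6 -108 46;0 0 0.008 58 -6 -108 46")

```text
clock: 16.53
eef_pos: [0.5858, 0.2565, 0.0723]
tool_rot: [-179.3, 27.0, 173.5]
wrist_force: [-0.4, 0.5, -0.5]
grip_width: 0.0461
grasp_force: 0.0
```

```bash
python3 - <<'E'
from mv import *
G=np.array([.5855,.251,.056]);M=pose(-6.5,28,1).as_matrix();v=M[:,2]
rel(G+.019*v,-6.5,28,1)
d=cam("wrist")
for n,z in (("tray_grip",.054),("tray",.01)):
    for x in place_of("wrist",n)[:1]: print(n,np.array(x["centre"])*[640,400],x["conf"],atz(d,x["centre"],z))
E
```

```text
from [0.5858 0.2565 0.0723] [-179.3   27.   173.5] [-47.  57.  23. 106.   9.   0.  37.]
turn [ 0.009 -0.018  0.006] shift [  8.5  -6.5 -33.1]
tray_grip [306.368 227.8  ] 0.82 [0.58360496 0.25121795 0.054     ]
tray [308.608 178.08 ] 0.69 [0.58637537 0.25088286 0.01      ]
```

carry_out(rows="0.019 0.069 0.006 0 -6.5 0 46;0.019 0.069 0.006 0 -6.5 -5 46;0.019 0.069 0.006 3 -6.5 -15 46;0.019 0.069 0.006 5 -6.5 -25 46;0.019 0.069 0.006 7 -6.5 -34 46;0.019 0.069 0.006 7 -6.5 -34 46;0.019 0.069 0.006 7 -6.5 -34 46")

```text
clock: 17.27
eef_pos: [0.5911, 0.2514, 0.0412]
tool_rot: [179.9, 23.1, 173.6]
wrist_force: [0.3, -1.4, 0.5]
grip_width: 0.046
grasp_force: 0.0
```

```bash
python3 - <<'E'
from mv import *
G=np.array([.5855,.251,.056]);M=pose(-6.5,23,1).as_matrix();v=M[:,2]
rel(G+.019*v,-6.5,23,1);print(state()["wrist_force"])
d=cam("wrist");save(d,"w8")
for n,z in (("tray_grip",.054),("tray",.01)):
    for x in place_of("wrist",n)[:1]: print(n,np.array(x["centre"])*[640,400],x["conf"],atz(d,x["centre"],z))
E
```

```text
from [0.5911 0.2514 0.0412] [179.9  23.1 173.6] [-42.  59.  17. 103.  11.   2.  38.]
turn [-0.001  0.002 -0.002] shift [ 1.8 -1.3 -2.7]
[ 0.25066202 -1.35746571  0.50915912]
tray_grip [313.92 269.  ] 0.87 [0.58295739 0.25126257 0.054     ]
tray [312.896 207.   ] 0.69 [0.58460428 0.25035603 0.01      ]
```

View pics/w8.png

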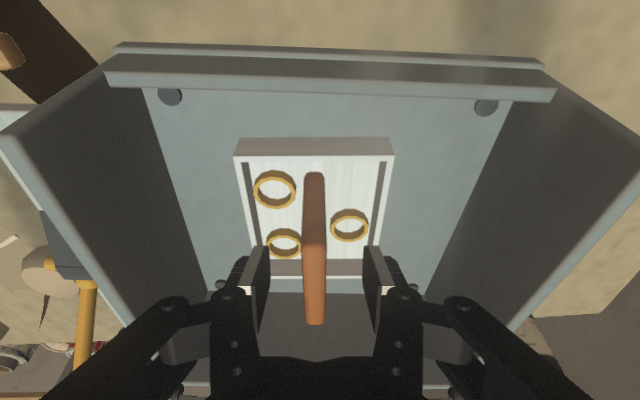

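The handle is at column 314, between pads at 258 and 375. I'll close.

carry_out(rows="0 0 0 2 0 -2 38;0 0 0 2 0 -2 30;0 0 0 2 0 -2 22;0 0 0 2 0 -2 16;0 0 0 2 0 -2 12;0 0 0 2 0 -2 7;0 0 0 2 0 -2 5;0 0 0 2 0 -2 5")

```text
clock: 18.08
eef_pos: [0.5937, 0.2511, 0.0404]
tool_rot: [179.8, 23.1, 173.5]
wrist_force: [-3.0, -0.6, 5.8]
grip_width: 0.0089
grasp_force: 59.3
```

carry_out(rows="0 0 0 0 0 4 5;0 0 0 -2 0 10 5;0 0 0 -5 0 18 5;0 0 0 -9 1 26 5;0 0 0 -13 2 35 5;0 0 0 -17 3 44 5;0 0 0 -22 3 53 5;0 0 0 -27 4 62 5")

```text
clock: 18.75
eef_pos: [0.5661, 0.2551, 0.1033]
tool_rot: [179.8, 23.1, 173.5]
wrist_force: [-0.3, 0.9, -1.1]
grip_width: 0.0089
grasp_force: 58.5
```

carry_out(rows="0 0 0 -4 0 9 5;0 0 0 -8 0 20 5;0 0 0 -13 0 32 5;0 0 0 -18 0 44 5;0 0 0 -23 0 56 5;0 0 0 -28 0 68 5;0 0 0 -33 0 78 5;0 0 0 -36 0 85 5")

```text
clock: 19.42
eef_pos: [0.5301, 0.2552, 0.1886]
tool_rot: [179.8, 23.1, 173.5]
wrist_force: [0.1, -0.6, -2.2]
grip_width: 0.0089
grasp_force: 58.5
```

```bash
python3 - <<'E'
from mv import *
rel([.59,-.12,.16],-6.5,23,1)
d=cam("top");d2=cam("side")
for n in ["board","tray","tray_grip"]:
    a=place_of("top",n);b=place_of("side",n)
    print(n,[x["conf"] for x in a[:2]],[x["conf"] for x in b[:2]])
    if a and b: print(tri([ray(d,a[0]["centre"]),ray(d2,b[0]["centre"])]))
t=trace("top","board")[0]["mask"].astype(np.uint8);c=max(cv2.findContours(t,0,2)[0],key=cv2.contourArea);bx=cv2.boxPoints(cv2.minAreaRect(c))
print(np.array([atz(d,[q[0]/640,q[1]/400],.015)[:2] for q in bx]).round(3))
E
```

```text
from [0.5301 0.2552 0.1886] [179.8  23.1 173.5] [-47.  41.  19. 108.  11.  15.  39.]
turn [-0.003  0.003 -0.002] shift [  59.9 -375.2  -28.6]
board [0.97] [0.65]
(array([ 0.61148383, -0.12572317,  0.01084474]), [np.float64(0.0003180929284581199), np.float64(0.0003180929284584451)])
tray [0.65] [0.8]
(array([0.52482152, 0.25046161, 0.1543643 ]), [np.float64(0.0023103705316128947), np.float64(0.0023103705316126592)])
tray_grip [0.97] [0.97]
(array([0.52161938, 0.25324028, 0.20434923]), [np.float64(0.002122446472269645), np.float64(0.002122446472269677)])
[[ 0.713 -0.051]
 [ 0.713 -0.206]
 [ 0.506 -0.195]
 [ 0.508 -0.046]]
```

carry_out(rows="0 0 0 0 -4 0 5;0 0 0 0 -12 0 5;0 0 0 0 -24 0 5;0 0 0 0 -40 0 5;0 0 0 0 -60 0 5;0 0 0 0 -82 0 5;0 0 0 0 -105 0 5;0 0 0 0 -128 0 5")

```text
clock: 20.53
eef_pos: [0.5303, 0.125, 0.1873]
tool_rot: [179.9, 23.1, 173.5]
wrist_force: [0.5, -0.4, -2.0]
grip_width: 0.009
grasp_force: 58.6
```

carry_out(rows="0 0 0 2 -23 0 5;0 0 0 7 -46 0 5;0 0 0 14 -70 0 5;0 0 0 22 -95 0 5;0 0 0 31 -120 0 5;0 0 0 40 -145 0 5;0 0 0 49 -170 0 5;0 0 0 58 -192 0 5")

```text
clock: 21.2
eef_pos: [0.5882, -0.068, 0.1874]
tool_rot: [179.9, 23.1, 173.4]
wrist_force: [0.1, 0.5, -2.0]
grip_width: 0.0092
grasp_force: 58.6
```

carry_out(rows="0 0 0 8 -18 -4 5;0 0 0 15 -32 -12 5;0 0 0 21 -43 -24 5;0 0 0 26 -51 -38 5;0 0 0 29 -56 -54 5;0 0 0 30 -58 -70 5;0 0 0 30 -59 -84 5;0 0 0 30 -59 -92 5")

```text
clock: 21.87
eef_pos: [0.6182, -0.1256, 0.0946]
tool_rot: [179.9, 22.7, 173.5]
wrist_force: [0.6, 0.9, -1.5]
grip_width: 0.009
grasp_force: 58.7
```

```bash
python3 - <<'E'
from mv import *
rel([.618,-.124,.0454],-6.5,23,1)
d=cam("wrist");save(d,"w9")
d=cam("top");d2=cam("side")
for n in ["board","tray","tray_grip","flap_knob"]:
    a=place_of("top",n);b=place_of("side",n)
    if a and b: print(n,tri([ray(d,a[0]["centre"]),ray(d2,b[0]["centre"])]))
E
```

```text
from [ 0.6182 -0.1256  0.0946] [179.9  22.7 173.5] [ 10.  50.  -1. 107.  29.  -0.  64.]
turn [-0.002 -0.005 -0.001] shift [ -0.2   1.6 -49.2]
board (array([ 6.11472464e-01, -1.22068652e-01,  4.33948688e-05]), [np.float64(0.002728458059434158), np.float64(0.0027284580594342024)])
tray (array([ 0.61164403, -0.12542001,  0.06362327]), [np.float64(0.0032131488498297767), np.float64(0.0032131488498295803)])
tray_grip (array([ 0.608307  , -0.13051717,  0.11115394]), [np.float64(0.0009089856435377405), np.float64(0.0009089856435377198)])
flap_knob (array([0.59802701, 0.25437813, 0.25494188]), [np.float64(0.004030833857754644), np.float64(0.004030833857754512)])
```

carry_out(rows="0 0 0.06 4 0 0 5;0 0 0.13 8 0 0 5;0 0 0.2 12 0 -4 5;0 0 0.26 14 0 -10 5;0 0 0.3 14 1 -18 5;0 0 0.3 14 1 -25 5;0 0 0.3 14 1 -30 5;0 0 0.3 14 1 -30 5")

```text
clock: 23.08
eef_pos: [0.6337, -0.1228, 0.0655]
tool_rot: [179.8, 22.9, -169.3]
wrist_force: [-0.1, 0.4, -2.3]
grip_width: 0.0085
grasp_force: 58.8
```

```bash
python3 - <<'E'
from mv import *
rel([.628,-.122,.0454],10.7,23,1)
E
```

```text
from [ 0.6337 -0.1228  0.0655] [ 179.8   22.9 -169.3] [ 20.  55. -14. 103.  39.   3.  75.]
turn [-0.003 -0.003 -0.001] shift [ -5.7   0.8 -20.1]
```

carry_out(rows="0 0 0 0 0 -4 5;0 0 0 0 0 -8 5;0 0 0 0 0 -12 5;0 0 0 0 0 -15 5;0 0 0 0 0 -17 5;0 0 0 0 0 -18.5 5;0 0 0 0 0 -20 5;0 0 0 0 0 -20 5")

```text
clock: 23.75
eef_pos: [0.634, -0.1232, 0.0462]
tool_rot: [179.8, 22.9, -169.3]
wrist_force: [0.5, 0.3, -1.4]
grip_width: 0.0091
grasp_force: 58.7
```

```bash
python3 - <<'E'
from mv import *
rel([.628,-.122,.0454],10.7,23,1);print(state()["wrist_force"],state()["wrist_torque"])
E
```

```text
from [ 0.634  -0.1232  0.0462] [ 179.8   22.9 -169.3] [ 19.  56. -12. 103.  40.   0.  74.]
turn [-0.003 -0.002 -0.001] shift [-6.   1.2 -0.8]
[ 0.50595188  0.25120249 -1.36277526] [-0.13872066  0.54894322  0.01382544]
```

carry_out(rows="0 0 0 0 0 -1 5;0 0 0 0 0 -1.5 5;0 0 0 0 0 -2 5;0 0 0 0 0 -2 5")

```text
clock: 24.08
eef_pos: [0.6341, -0.1233, 0.0454]
tool_rot: [179.8, 23.0, -169.3]
wrist_force: [-10.0, 1.0, 18.3]
grip_width: 0.0087
grasp_force: 61.9
```

carry_out(rows="0 0 0 0 0 0.5 5;0 0 0 0 0 1 5;0 0 0 0 0 1 5")

```text
clock: 24.33
eef_pos: [0.6342, -0.1233, 0.0456]
tool_rot: [179.8, 22.9, -169.3]
wrist_force: [0.6, 0.1, -0.9]
grip_width: 0.0087
grasp_force: 58.8
```

carry_out(rows="0 0 0 0 0 0 12;0 0 0 0 0 0 16;0 0 0 0 0 0 22;0 0 0 0 0 0 30;0 0 0 0 0 0 38;0 0 0 0 0 0 46;0 0 0 0 0 0 46")

```text
clock: 24.92
eef_pos: [0.6341, -0.1233, 0.0455]
tool_rot: [179.8, 22.9, -169.3]
wrist_force: [0.9, -0.6, -0.5]
grip_width: 0.046
grasp_force: 0.0
```

carry_out(rows="0 0 0 0 0 8 46;0 0 0 0 0 20 46;0 0 0 0 0 35 46;0 0 0 0 0 55 46;0 0 0 0 0 80 46;0 0 0 0 0 110 46;0 0 0 0 0 140 46;0 0 0 0 0 140 46")

```text
clock: 25.58
eef_pos: [0.6357, -0.1236, 0.1916]
tool_rot: [180.0, 23.3, -169.3]
wrist_force: [0.7, 0.9, 0.6]
grip_width: 0.046
grasp_force: 0.0
```

```bash
python3 b.py w10; python3 - <<'E'
from h import *
d=cam("top");d2=cam("side")
a=np.hstack([cv2.resize(d["frame"][110:270,150:450],None,fx=1.3,fy=1.3),cv2.resize(d2["frame"][90:298,240:400],None,fx=1,fy=1)]);cv2.imwrite("pics/fin.png",a[:,:,::-1])
for n in ["board","tray","tray_grip","flap_knob","brass_brush","beeswax"]:
    a=place_of("top",n);b=place_of("side",n)
    if a and b: print(n,tri([ray(d,a[0]["centre"]),ray(d2,b[0]["centre"])])[0].round(4))
E
```

```text
25.6333 [ 0.63491408 -0.12379188  0.18887106] [ 179.93328653   23.16816526 -169.2808834 ] [ 0.509 -0.148  0.293]
tray [315.  95.] 0.65 [ 0.6282 -0.1259  0.01  ]
tray [299. 128.] 0.54 [ 0.6643 -0.1347  0.01  ]
tray_grip [316. 114.] 0.75 [ 0.6254 -0.1256  0.054 ]
board [315. 113.] 0.23 [ 0.6509 -0.1216  0.    ]
board [294.  78.] 0.17 [ 0.6202 -0.1473  0.    ]
ring_1 [331. 114.] 0.78 [ 0.6432 -0.1078  0.013 ]
ring_1 [299. 123.] 0.77 [ 0.6578 -0.1364  0.013 ]
ring_1 [292.  77.] 0.74 [ 0.615  -0.1484  0.013 ]
board [ 0.6089 -0.1239  0.0083]
tray [ 0.6267 -0.1234  0.0132]
tray_grip [ 0.621  -0.1266  0.0621]
flap_knob [0.6006 0.2517 0.2539]
brass_brush [ 0.4822  0.0714 -0.014 ]
beeswax [ 0.552   0.079  -0.0251]
```

View pics/fin.png

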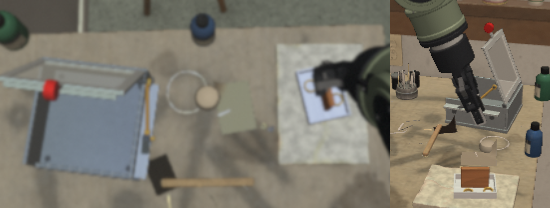

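The final view shows the tray flat on the board about 17 mm from its middle, with all three rings in it. The flap is still propped, and the brush and wax are where they were. Handing in.

```bash
python3 -c "
from plant import *
print(finish_job())"
```

```text
the job is handed in; nothing more can be done
None
```

The job is handed in: the flap stands propped on its stay at about 1.2 rad, and the tray is flat on the board about 17 mm off the middle with all three rings in it; the brush and beeswax look undisturbed, and the hand-in returned no verdict.

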